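# Sort out the condiment stand

## Robot

A 7-joint arm with a two-finger parallel gripper is mounted at the origin on a cart in front of the work surface, level with it; the furniture and walls round the work are solid. World frame = base frame: x ahead of the robot, y to its left, z up, the work surface at z = 0. Lengths are in m, angles in rad, forces in N, time in s.
With the tool pointing down it reaches from about 0.35 to 0.9 m from the base axis. Payload 8.1 kg.
Tool frame: the origin (TCP) lies between the finger pads; the fingertips stand 25 mm ahead of it and the grasp point (between the pads) lies 6 mm ahead of it; z points along the fingers, y is the line along which they close (so a half turn about z gives the same grasp; the last joint's range is limited). The gripper opens to 85 mm and grips with 20 to 120 N. Pads are 22 mm wide; open, the fingers measure 114 mm over their backs; the gripper's body (76 mm by 85 mm) begins 54 mm behind the grasp point. The pads swing forward as they close: fully open they stand 13 mm farther back than shut.
Start: joints at [1.179, 0.434, 0.025, 1.573, -0.012, 1.134, -0.075], TCP at [0.178, -0.599, 0.256] pointing down, gripper open.
Joint ranges: [-2.62, 2.62], [-0.44, 2.09], [-1.27, 1.32], [0.08, 2.57], [-1.32, 4.46], [0.12, 2], [-2.74, 2.74]. Speed limits (rad/s): [2.22, 2.22, 3.01, 3.01, 3.14, 3.14, 3.14].

## Interface

Orientations are given as a rotation vector (axis times angle).
In Python, from workcell import readout, vision, job gives the robot as it stands. The module is installed in compiled form; this text tells all that it offers.
- The arm moves only by the tool apply_moves, never from a script. Its argument "steps" is a list of rows, each a list of 3 entries, a list of its own where there are three numbers: the finger opening in cm, from 0 to 8.54, then the shift along the world's x, y, z in normalised numbers (1 is 50 cm), then the turn, a rotation vector about the world's x, y, z in normalised numbers (1 is 360 degrees). A call has 1 to 10 rows; each row is the pose to reach, as a shift and turn from the pose commanded when the call began; what a row does not reach only later rows make up. A row lasts 1/12 s, in which the tool goes at most 41.7 mm and 7.16 degrees, less where a joint would pass 70% of its speed; a pose out of reach is approached as far as the arm can. Shift and turn numbers lie between -1 and 1, and a call with a number outside is refused. A call with a gripper value outside its range is refused whole. The fingers move at their own pace and stop on an object; "squeeze" is the grip in N (left out, the last holds). Time passes only in rows, so rows that repeat a pose let the fingers close. It gives the time, the measured TCP pose, the force, the opening and the grip force at its end, in the units of the state.
- readout.get_state(): the state, without advancing time (a new reading comes with each control period).
- vision.grab_frame(name): name is "scene" or "top" or "wrist"; returns a dict with "color" (400x640x3 uint8, red, green, blue), "range_z" (400x640 float32, m along the optical axis (not along the pixel's ray), 0 where there is no reading), "camera_matrix" (3x3 intrinsics, pixels), "dist" ([k1, k2, p1, p2, k3] as OpenCV has them; the pictures are not rectified), "cam_to_world" (4x4, takes a point from camera to world coordinates); the wrist camera has in their place "hand_eye" (4x4, takes a point from camera to tool coordinates, whose origin is the TCP and whose axes are the flange's). Camera axes: x right, y down, z forward; pixel columns grow to the right and rows downward; lengths in m; the calibration is good to about 2 mm. A picture is of the moment at which its call begins: read the wrist's pose just before it.
- job.hand_in(): hands the job in; it is judged then, once.
The state is a dict: "time": time; "joint_positions": joint angles; "qd": joint speeds; "joint_torque": joint torques, N m; "eef_pos": TCP position; "orientation": TCP orientation; "ft_force": force on the tool from outside, world axes, zero at the start; "torque": the same for the moment, N m; "finger_gap": finger opening in m; "finger_force": force on a finger pad.
Only numpy, scipy, OpenCV 4.12 (cv2) and the standard library are available. Lean on these libraries where they do the work, as an engineer would, in place of code of your own. Each camera call takes 0.05 s, during which the arm holds its last target. There are 200 camera calls.

## Task

The carton of oil and vinegar, the jar of pink salt and the salt shaker have been put back in one another's places in the condiment stand. Stand each in the pocket that was cut for it, right down on the pocket's floor: the carton in the square one, the jar in the large round one, the shaker in the small round one; you will have to set one of them aside on the worktop for a while to make room. Keep all three upright as you carry them, and leave the two spice jars and the kitchen timer where they are.

Things in the scene. Friction and masses are not known exactly. Their poses are not given: they have to be found in the camera images.
- condiment_stand: low dark wooden frame, 120 (x) by 336 (y) by 30 mm, brass loops 21 mm out at its ends; fixed. Three blocks sit in it at y = -107, 0, +107 mm of its frame, in any order. Origin: underside centre, z = 0. Beyond its left (+y) end 130 mm of worktop is clear, from its back edge to 160 mm in front (-x) of its centre line. Wall cupboards hang from z = 0.56 m where x > 0.6, y < -0.04, and at y > 0.52
- large_round_block: wooden block in the stand, 106 x 106 x 26 mm, with one round pocket, 86 mm across, 14 mm deep: the place of the salt jar. Fixed. Origin: centre of the underside, on the worktop, under the pocket's centre; pocket floor at z = 12 mm, block top at z = 26 mm
- square_block: wooden block in the stand, 106 x 106 x 26 mm, with one square pocket, 72 x 72 mm, 14 mm deep, its sides along the block's x and y: the place of the oil carton. Fixed. Origin: centre of the underside, on the worktop, under the pocket's centre; pocket floor at z = 12 mm, block top at z = 26 mm
- small_round_block: wooden block in the stand, 106 x 106 x 26 mm, with one round pocket, 61 mm across, 14 mm deep: the place of the shaker. Fixed. Origin: centre of the underside, on the worktop, under the pocket's centre; pocket floor at z = 12 mm, block top at z = 26 mm
- oil_carton: square white carton of two bottles, one rigid piece: 56 x 56 mm, 118 mm high, two cork stoppers 17 mm thick, 12 mm either side of the centre along y, up to 147 mm; 0.25 to 0.55 kg. Origin: centre of the underside; z up, x and y square to its sides. Starts on top of the small round block, too wide for its pocket, turned up to 0.4 rad from the block
- salt_jar: round glass jar of pink salt: 68 mm across up to 74 mm, steel lid 70 mm across from 74 to 88 mm, knob 18 mm across from 88 to 108 mm; 0.3 to 0.6 kg. Lid and knob are fast: lift it by knob, lid or body. Origin: centre of the underside, z up. Starts in the square pocket
- shaker: small round salt shaker, clear with a grey top: 44 mm across, narrowing to 34 mm above 70 mm, 90 mm high; 0.07 to 0.14 kg. Origin: centre of the underside, z up. Starts loosely in the large round pocket
- spice_jar_a: red-capped spice jar, 45 mm across, 106 mm high, stands behind the stand; not to be moved. Origin: centre of its underside
- spice_jar_b: another red-capped spice jar, 45 mm across, 106 mm high, stands behind the stand; not to be moved. Origin: centre of its underside
- timer: red dome-shaped kitchen timer, 44 mm across, 30 mm high, stands behind the stand; not to be moved. Origin: centre of its underside
There are look-alikes about, which are no part of the job. What is shaped like the salt_jar but orange is not meant.

How it is judged:
At the end, for the whole second after the job is handed in: Salt jar in the large round pocket, oil carton in the square pocket, shaker in the small round pocket: each within 12 mm of the pocket's centre, its foot on the pocket's floor (no more than 4 mm above it), upright within 0.08 rad, at rest and released (horizontal distance between salt_jar and large_round_block below 0.012 m and height (world z) of each of salt_jar, oil_carton, shaker below 0.016 m and angle between each of salt_jar, oil_carton, shaker's own z axis and vertical below 0.08 rad and linear speed of each of salt_jar, oil_carton, shaker below 0.02 m/s and horizontal distance between oil_carton and square_block below 0.012 m and horizontal distance between shaker and small_round_block below 0.012 m); the robot touches nothing.
It fails at once if one of the three things is tipped by more than 0.5 rad (angle between any of salt_jar, oil_carton, shaker's own z axis and vertical above 0.5 rad).
It fails at once if a spice jar or the timer is pushed more than 30 mm from its place or knocked over (distance of any of spice_jar_a, spice_jar_b, timer from where it was at the start of the episode above 0.03 m or angle between any of spice_jar_a, spice_jar_b's own z axis and vertical above 0.5 rad).
It also fails if it takes over 96 s, if anything falls off the work surface, if the arm or the gripper's body presses on something with over 40 N, if the wrist force passes 120 N, or if a joint passes its speed limit or range.

## Working session

There is one attempt and no reset: what is moved stays moved. The work goes in short steps, Python scripts to look and compute and a tool call to move; the robot and the scene stay as the last step left them, time stands still between calls to the robot, and variables do not carry over. Pictures are saved under pics/ and viewed, at most 14 in all, crops included, and the job is handed in when it is done.

Besides the shell and the picture viewer there is one more tool, called after "Request:" as a command line: name --argument value ..., lists and objects as JSON in quotes. apply_moves: Moves the arm, as the interface text tells. Its arguments: {"type":"object","properties":{"steps":{"type":"array"},"squeeze":{"type":"number"}},"required":["steps"]}

```bash
mkdir -p pics; cat > h.py <<'E'
import numpy as np, cv2
from scipy.spatial.transform import Rotation as R
from workcell import readout, vision, job
def grab(name):
    s=readout.get_state(); f=vision.grab_frame(name)
    if 'cam_to_world' in f: T=np.array(f['cam_to_world'])
    else:
        W=np.eye(4); W[:3,:3]=R.from_rotvec(s['orientation']).as_matrix(); W[:3,3]=s['eef_pos']; T=W@np.array(f['hand_eye'])
    f['T']=T; return f
def save(f,p): cv2.imwrite(p,f['color'][:,:,::-1])
def cloud(f):
    z=f['range_z']; h,w=z.shape
    u,v=np.meshgrid(np.arange(w,dtype=float),np.arange(h,dtype=float))
    n=cv2.undistortPoints(np.stack([u.ravel(),v.ravel()],1)[:,None],np.array(f['camera_matrix']),np.array(f['dist']))[:,0]
    P=np.c_[n*z.ravel()[:,None],z.ravel()]
    return (P@f['T'][:3,:3].T+f['T'][:3,3]).reshape(h,w,3)
E
python3 - <<'E'
from h import *
for n in ('top','scene'):
    f=grab(n); save(f,f'pics/{n}0.png'); np.savez(f'{n}0.npz',c=f['color'],P=cloud(f),z=f['range_z'],T=f['T'],K=f['camera_matrix'],d=f['dist']); print(n,f['T'].round(3).tolist())
s=readout.get_state(); print(s)
E
```

```text
top [[-0.009, -0.989, 0.148, 0.279], [-1.0, 0.013, 0.025, 0.155], [-0.027, -0.148, -0.989, 0.953], [0.0, 0.0, 0.0, 1.0]]
scene [[-0.469, 0.597, -0.651, 0.983], [0.883, 0.333, -0.331, 0.446], [0.019, -0.73, -0.683, 0.655], [0.0, 0.0, 0.0, 1.0]]
{'time': 0.1, 'joint_positions': array([ 1.17939264,  0.43515388,  0.02496451,  1.57401525, -0.01160233,
        1.13403794, -0.07510546]), 'qd': array([-8.72507787e-04,  5.81828946e-04,  8.80975764e-05, -2.11022676e-03,
       -1.60691798e-03,  4.53562483e-04, -4.41850233e-04]), 'joint_torque': array([ 3.65432490e-03, -6.71754384e+01,  1.02829278e+00, -3.16902280e+01,
        1.57918775e-02,  7.27133898e-03, -2.76919513e-05]), 'eef_pos': array([ 0.17783619, -0.59871018,  0.25560044]), 'orientation': array([-3.10749518e+00, -4.51765770e-01,  5.28264958e-04]), 'ft_force': array([-0.59436536, -0.02698013, -0.98825515]), 'torque': array([-0.02824559,  0.03870181, -0.04717444]), 'finger_force': 0.0, 'finger_gap': 0.08530459972507883}
```

View pics/top0.png

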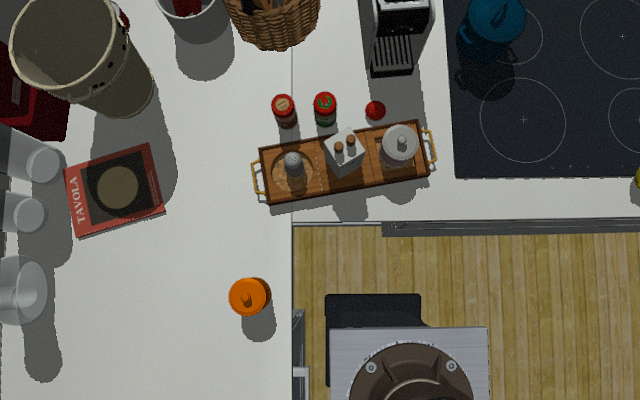

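View pics/scene0.png

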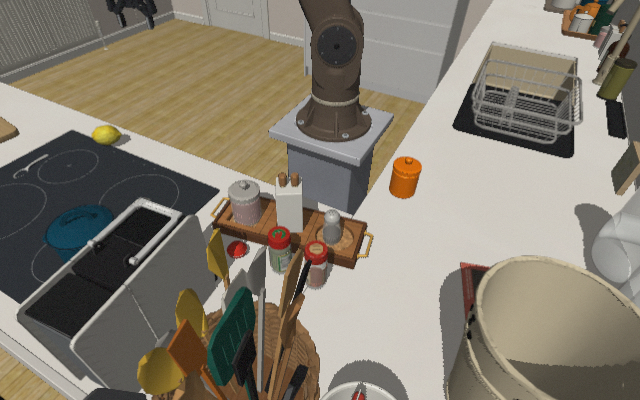

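The top view shows the stand from loop (257,180) to loop (430,147). The shaker is at (293,163) in the left block (large round), the carton at (345,148) in the middle, and the salt jar at (401,143) in the right block (square). The orange look-alike is at (249,297). The scene view confirms this order. Next I'll measure from both depth views.

```bash
cat > m.py <<'E'
from h import *
D={n:np.load(f'{n}0.npz') for n in('top','scene')}
def near(n,xy,r,z0,z1):
    P=D[n]['P'];m=(D[n]['z']>0)&(np.hypot(P[...,0]-xy[0],P[...,1]-xy[1])<r)&(P[...,2]>z0)&(P[...,2]<z1);return P[m]
E
python3 - <<'E'
from m import *
T=D['top']['P']; 
for k,(u,v) in dict(shaker=(293,157),corkL=(339,146),corkR=(351,140),jar=(402,141),jl=(390,148),spA=(283,102),spB=(325,100),tim=(375,109),loopL=(254,185),loopR=(434,145),cornBL=(259,150),cornBR=(417,122),cornFR=(429,177),cornFL=(268,203),table=(220,190),blk=(315,183)).items(): print(k,T[v,u].round(3))
# scene same things
S=D['scene']['P']
for k,(u,v) in dict(shaker=(332,214),corkA=(282,180),corkB=(295,180),jarlid=(235,190),knob=(244,183),spA=(316,246),spB=(279,234)).items(): print('S',k,S[v,u].round(3))
# stand rim points via colour-free height: z 0.02..0.036
P=np.concatenate([D[n]['P'][(D[n]['z']>0)] for n in D])
c=T[150,340,:2]
for n in D:
    q=near(n,c,.2,.02,.034)[:,:2].astype(np.float32); q=q[q[:,0]<c[0]+.12]
    print(n,len(q),cv2.minAreaRect(q))
# object tops
for k,(u,v),zs in (('shaker',(293,157),(.075,.115)),('lid',(402,141),(.085,.106)),('knob',(402,141),(.108,.13)),('carton',(345,150),(.13,.15)),('corks',(345,143),(.155,.185))):
    for n in D:
        q=near(n,T[v,u,:2],.05,*zs)
        if len(q)>3: print(k,n,len(q),q.mean(0).round(4),'ztop',np.percentile(q[:,2],[50,90,98]).round(3),[np.round(x,3) for x in cv2.minAreaRect(q[:,:2].astype(np.float32))])
E
```

```text
shaker [0.48  0.223 0.102]
corkL [0.481 0.138 0.174]
corkR [0.491 0.118 0.176]
jar [0.503 0.021 0.121]
jl [0.495 0.041 0.1  ]
spA [0.586 0.242 0.11 ]
spB [0.588 0.162 0.11 ]
tim [0.596 0.059 0.03 ]
loopL [0.441 0.309 0.025]
loopR [ 0.52  -0.06   0.022]
cornBL [0.513 0.299 0.029]
cornBR [ 0.567 -0.026  0.03 ]
cornFR [ 0.457 -0.051  0.004]
cornFL [0.403 0.279 0.031]
table [ 0.436  0.385 -0.   ]
blk [0.444 0.185 0.023]
S shaker [0.479 0.227 0.099]
S corkA [0.501 0.121 0.164]
S corkB [0.489 0.144 0.165]
S jarlid [0.518 0.006 0.1  ]
S knob [0.506 0.025 0.119]
S spA [0.578 0.242 0.108]
S spB [0.587 0.165 0.108]
top 5797 ((0.5110180377960205, 0.13080580532550812), (0.16608920693397522, 0.37641316652297974), 9.829716682434082)
scene 3239 ((0.5212599039077759, 0.1329110562801361), (0.19053778052330017, 0.37557265162467957), 10.01845645904541)
shaker top 273 [0.4744 0.2242 0.0967] ztop [0.098 0.102 0.103] [array([0.476, 0.225]), array([0.033, 0.033]), np.float64(89.348)]
shaker scene 234 [0.483  0.2281 0.0927] ztop [0.095 0.101 0.102] [array([0.479, 0.226]), array([0.03, 0.03]), np.float64(61.
[... 338 characters left out ...]
021]), array([0.017, 0.014]), np.float64(85.761)]
knob scene 51 [0.5088 0.0224 0.1175] ztop [0.118 0.12  0.121] [array([0.508, 0.021]), array([0.014, 0.016]), np.float64(33.849)]
carton top 824 [0.4859 0.1297 0.1446] ztop [0.145 0.147 0.148] [array([0.489, 0.13 ]), array([0.057, 0.056]), np.float64(30.613)]
carton scene 478 [0.4996 0.1347 0.1426] ztop [0.144 0.146 0.147] [array([0.489, 0.128]), array([0.058, 0.056]), np.float64(31.166)]
corks top 186 [0.4874 0.1297 0.1713] ztop [0.173 0.175 0.176] [array([0.489, 0.13 ]), array([0.017, 0.041]), np.float64(31.373)]
corks scene 175 [0.4914 0.1295 0.1674] ztop [0.169 0.174 0.175] [array([0.489, 0.128]), array([0.018, 0.041]), np.float64(26.641)]
```

```bash
python3 - <<'E'
from m import *
from scipy.optimize import minimize
objs=[((.4775,.2255),.035),((.489,.129),.052),((.507,.021),.046),((.586,.242),.04),((.588,.163),.04),((.596,.059),.035)]
Q=[]
for n in D:
    q=near(n,(.487,.127),.24,-.01,.04)
    for c,r in objs: q=q[np.hypot(q[:,0]-c[0],q[:,1]-c[1])>r]
    Q.append(q)
def model(p,q):
    c,s=np.cos(p[2]),np.sin(p[2]);d=q[:,:2]-p[:2];x=d@[c,s];y=d@[-s,c]
    z=np.where((abs(x)<.06)&(abs(y)<.168),.03,0.)
    for k,yc in enumerate((.107,0,-.107)):
        m=(abs(x)<.053)&(abs(y-yc)<.053);z[m]=.026
        z[np.hypot(x,y-yc)<.043 if k==0 else (np.hypot(x,y-yc)<.0305 if k==1 else (abs(x)<.036)&(abs(y-yc)<.036))]=.012
    return z
for qs in (Q[:1],Q[1:],Q):
    q=np.concatenate(qs); f=lambda p:np.minimum(abs(model(p,q)-q[:,2]),.015).mean()
    r=minimize(f,[.487,.127,.175],method='Nelder-Mead',options=dict(initial_simplex=[[.487,.127,.175],[.493,.127,.175],[.487,.133,.175],[.487,.127,.2]]))
    p=r.x;s,c=np.sin(p[2]),np.cos(p[2]);print(p.round(4),r.fun.round(5),[(p[:2]+yy*np.array([-s,c])).round(4) for yy in(.107,0,-.107)])
# cork line yaw
for n in D:
    q=near(n,(.489,.129),.05,.165,.185)[:,:2];v=np.linalg.svd(q-q.mean(0))[2][0];v*=np.sign(v[1]);print('carton yaw',np.degrees(np.arctan2(-v[0],v[1])))
s=readout.get_state();M=R.from_rotvec(s['orientation']).as_matrix();print('toolY ang',np.degrees(np.arctan2(M[1,1],M[0,1])),M[:,2].round(3))
print('shaker shift',(np.array([.4775,.2255,.071])-s['eef_pos']).round(4))
E
```

```text
[0.4891 0.1262 0.171 ] 0.0024 [array([0.4708, 0.2316]), array([0.4891, 0.1262]), array([0.5073, 0.0208])]
[0.4881 0.126  0.1721] 0.00247 [array([0.4697, 0.2314]), array([0.4881, 0.126 ]), array([0.5064, 0.0206])]
[0.4888 0.1263 0.1716] 0.00244 [array([0.4705, 0.2317]), array([0.4888, 0.1263]), array([0.5071, 0.0208])]
carton yaw 30.43261740951952
carton yaw 30.67741076344134
toolY ang -73.45665293601814 [-0.001  0.001 -1.   ]
shaker shift [ 0.2997  0.8242 -0.1846]
```

Careful with the scale: shifts go in shares of 50 cm and turns go in shares of 360 degrees. That gives: 40 cm is 0.8, 10 cm is 0.2, 83 degrees is 0.2306.

Request:
apply_moves --steps '[[8.5, [0, 0, 0.1], [0, 0, 0]], [8.5, [0.2, 0.8, 0.1], [0, 0, 0.2306]], [8.5, [0.2, 0.8, 0.1], [0, 0, 0.2306]], [8.5, [0.2, 0.8, 0.1], [0, 0, 0.2306]], [8.5, [0.2, 0.8, 0.1], [0, 0, 0.2306]], [8.5, [0.2, 0.8, 0.1], [0, 0, 0.2306]], [8.5, [0.2, 0.8, 0.1], [0, 0, 0.2306]], [8.5, [0.2, 0.8, 0.1], [0, 0, 0.2306]], [8.5, [0.2, 0.8, 0.1], [0, 0, 0.2306]], [8.5, [0.2, 0.8, 0.1], [0, 0, 0.2306]]]'

```text
time: 0.93
eef_pos: [0.2687, -0.2333, 0.3054]
orientation: [2.383, 2.047, -0.001]
ft_force: [1.6, -0.4, 0.1]
finger_gap: 0.0854
finger_force: 0.0
```

```bash
cat > st.py <<'E'
import sys
from h import *
s=readout.get_state();M=R.from_rotvec(s['orientation']).as_matrix()
print('t',round(s['time'],2),'pos',s['eef_pos'].round(4),'Yang',np.degrees(np.arctan2(M[1,1],M[0,1])).round(2),'down',M[:,2].round(3),'gap',round(s['finger_gap'],4),'F',s['ft_force'].round(1),s['finger_force'],'q',s['joint_positions'].round(2))
for a in sys.argv[1:]:
    x=np.array([float(v) for v in a.split(',')]); print(a,'shift cm',((x[:3]-s['eef_pos'])*100).round(2),'turn',((x[3]-np.degrees(np.arctan2(M[1,1],M[0,1])))).round(1))
E
python3 st.py .4775,.2255,.071,9.8
```

```text
t 0.93 pos [ 0.2687 -0.2333  0.3054] Yang -8.66 down [-0. -0. -1.] gap 0.0854 F [ 1.6 -0.4  0.1] 0.0 q [ 0.94 -0.04 -0.35  2.05 -0.01  1.13  0.44]
.4775,.2255,.071,9.8 shift cm [ 20.88  45.88 -23.44] turn 18.5
```

To row units: 42 cm is 0.84, 20 cm is 0.4, 18 degrees is 0.05.

Request:
apply_moves --steps '[[8.5, [0.4, 0.84, -0.1], [0, 0, 0.05]], [8.5, [0.4, 0.84, -0.1], [0, 0, 0.05]], [8.5, [0.4, 0.84, -0.1], [0, 0, 0.05]], [8.5, [0.4, 0.84, -0.1], [0, 0, 0.05]], [8.5, [0.4, 0.84, -0.1], [0, 0, 0.05]], [8.5, [0.4, 0.84, -0.1], [0, 0, 0.05]], [8.5, [0.4, 0.84, -0.1], [0, 0, 0.05]], [8.5, [0.4, 0.84, -0.1], [0, 0, 0.05]], [8.5, [0.4, 0.84, -0.1], [0, 0, 0.05]], [8.5, [0.4, 0.84, -0.1], [0, 0, 0.05]]]'

```text
time: 1.77
eef_pos: [0.4475, 0.1404, 0.2606]
orientation: [2.041, 2.388, -0.0]
ft_force: [0.3, -0.7, -0.0]
finger_gap: 0.0853
finger_force: 0.0
```

Request:
apply_moves --steps '[[8.5, [0, 0, 0], [0, 0, 0]], [8.5, [0, 0, 0], [0, 0, 0]], [8.5, [0, 0, 0], [0, 0, 0]]]'

```text
time: 2.02
eef_pos: [0.4466, 0.1384, 0.2605]
orientation: [-2.039, -2.389, 0.002]
ft_force: [0.1, -0.2, 0.3]
finger_gap: 0.0848
finger_force: 0.0
```

```bash
python3 st.py .4775,.2255,.071,9.8; python3 - <<'E'
from h import *
f=grab('wrist');save(f,'pics/w1.png');P=cloud(f);np.savez('w1.npz',c=f['color'],P=P,z=f['range_z'])
for k,c,zs,r in (('shaker',(.4775,.2255),(.085,.115),.04),('knob',(.507,.021),(.108,.13),.04),('corks',(.489,.129),(.155,.185),.05)):
    m=(np.hypot(P[...,0]-c[0],P[...,1]-c[1])<r)&(P[...,2]>zs[0])&(P[...,2]<zs[1])&(f['range_z']>0);q=P[m]
    if len(q)>5:print(k,len(q),q.mean(0).round(4),np.percentile(q[:,2],95),cv2.minAreaRect(q[:,:2].astype(np.float32)))
E
```

```text
t 2.02 pos [0.4466 0.1384 0.2605] Yang 9.05 down [-0.002 -0.    -1.   ] gap 0.0848 F [ 0.1 -0.2  0.3] 0.0 q [ 0.26  0.28 -0.81  1.88  0.23  1.08 -0.49]
.4775,.2255,.071,9.8 shift cm [  3.09   8.71 -18.95] turn 0.7
shaker 1210 [0.4756 0.225  0.0975] 0.10175244131626941 ((0.4770200550556183, 0.22484993934631348), (0.034092191606760025, 0.033139925450086594), 8.837930679321289)
knob 242 [0.5059 0.0233 0.1181] 0.12093153827403812 ((0.506572425365448, 0.021294116973876953), (0.016865337267518044, 0.017133956775069237), 8.233419418334961)
corks 1063 [0.4872 0.1306 0.1698] 0.17408396769572124 ((0.48820894956588745, 0.12872077524662018), (0.016786107793450356, 0.04085401073098183), 31.208969116210938)
```

View pics/w1.png

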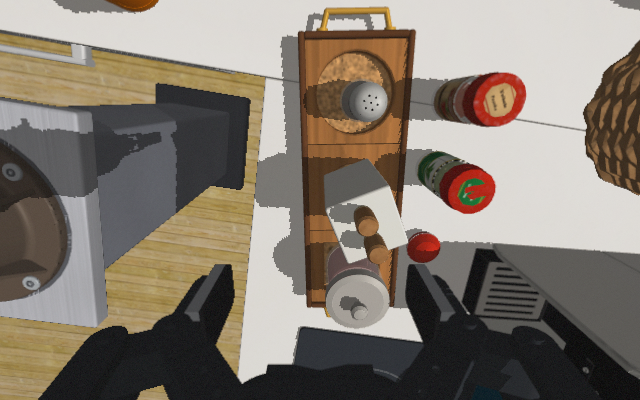

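Wrist view: the shaker is at (367,102) in the large round pocket, the carton corks at (368,220) and (376,248), and the jar knob at (357,313). All of these agree with the other views to about 1 mm. Next: grasp the shaker.

To row units: -18.9 cm is -0.378, 8.7 cm is 0.174, 0.7 degrees is 0.0019.

Request:
apply_moves --steps '[[8.5, [0.062, 0.174, -0.1], [0, 0, 0.0019]], [8.5, [0.062, 0.174, -0.16], [0, 0, 0.0019]], [8.5, [0.062, 0.174, -0.16], [0, 0, 0.0019]], [8.5, [0.062, 0.174, -0.16], [0, 0, 0.0019]], [8.5, [0.062, 0.174, -0.22], [0, 0, 0.0019]], [8.5, [0.062, 0.174, -0.28], [0, 0, 0.0019]], [8.5, [0.062, 0.174, -0.34], [0, 0, 0.0019]], [8.5, [0.062, 0.174, -0.378], [0, 0, 0.0019]], [8.5, [0.062, 0.174, -0.378], [0, 0, 0.0019]], [8.5, [0.062, 0.174, -0.378], [0, 0, 0.0019]]]'

```text
time: 2.9
eef_pos: [0.478, 0.2238, 0.0723]
orientation: [2.028, 2.399, -0.003]
ft_force: [0.1, 0.4, 0.1]
finger_gap: 0.0847
finger_force: 0.0
```

```bash
python3 st.py .477,.2252,.071,9.8
```

```text
t 2.9 pos [0.478  0.2238 0.0723] Yang 9.59 down [-0.001 -0.001 -1.   ] gap 0.0847 F [0.1 0.4 0.1] 0.0 q [-0.06  0.61 -0.66  1.96  0.54  0.76 -0.87]
.477,.2252,.071,9.8 shift cm [-0.1   0.14 -0.13] turn 0.2
```

Request:
apply_moves --steps '[[4, [0, 0, 0], [0, 0, 0]], [4, [0, 0, 0], [0, 0, 0]], [4, [0, 0, 0], [0, 0, 0]], [4, [0, 0, 0], [0, 0, 0]], [4, [0, 0, 0], [0, 0, 0]], [4, [0, 0, 0], [0, 0, 0]]]' --squeeze 35

```text
time: 3.4
eef_pos: [0.4784, 0.2258, 0.0727]
orientation: [2.025, 2.401, 0.001]
ft_force: [-1.7, -1.5, 5.7]
finger_gap: 0.0404
finger_force: 3.3
```

```bash
python3 st.py .42,.37,.061,9.8
```

```text
t 3.4 pos [0.4784 0.2258 0.0727] Yang 9.7 down [ 0.001  0.    -1.   ] gap 0.0404 F [-1.7 -1.5  5.7] 3.3119835663819686 q [-0.07  0.61 -0.66  1.96  0.54  0.76 -0.87]
.42,.37,.061,9.8 shift cm [-5.84 14.42 -1.17] turn 0.1
```

To row units: 3 cm is 0.06, 2 cm is 0.04.

Request:
apply_moves --steps '[[0, [0, 0, 0], [0, 0, 0]], [0, [0, 0, 0], [0, 0, 0]], [0, [0, 0, 0], [0, 0, 0]], [0, [0, 0, 0], [0, 0, 0]], [0, [0, 0, 0.02], [0, 0, 0]], [0, [0, 0, 0.04], [0, 0, 0]], [0, [0, 0, 0.06], [0, 0, 0]], [0, [0, 0, 0.06], [0, 0, 0]]]' --squeeze 35

```text
time: 4.07
eef_pos: [0.4789, 0.2265, 0.1043]
orientation: [2.025, 2.401, 0.005]
ft_force: [0.1, 0.4, -0.5]
finger_gap: 0.0377
finger_force: 35.0
```

```bash
python3 - <<'E'
from h import *
f=grab('scene');save(f,'pics/s2.png');cv2.imwrite('pics/s2.png',cv2.resize(f['color'][100:300,170:490,::-1],None,fx=2.4,fy=2.4))
E
python3 st.py .42,.37,.061,9.8
```

```text
t 4.12 pos [0.4788 0.2261 0.1034] Yang 9.69 down [ 0.002  0.001 -1.   ] gap 0.0375 F [ 0.2 -0.2 -1.1] 35.014419900253415 q [-0.04  0.57 -0.69  1.93  0.49  0.82 -0.83]
.42,.37,.061,9.8 shift cm [-5.88 14.39 -4.24] turn 0.1
```

View pics/s2.png

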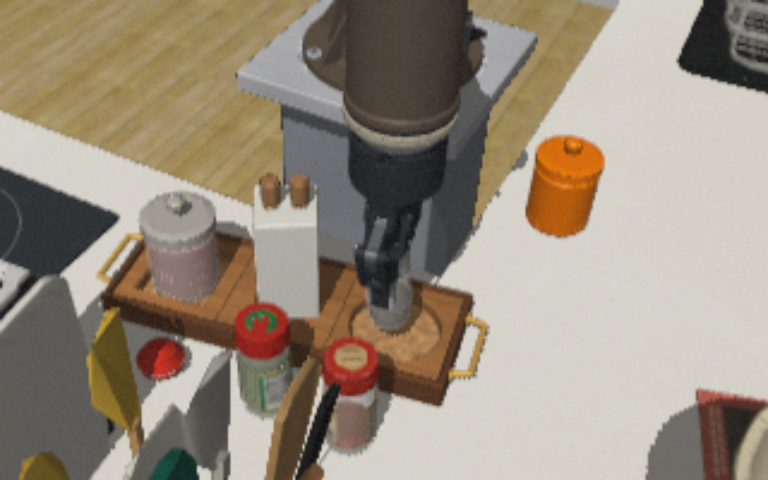

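The picture shows the shaker held in the fingers at (390,295), raised off the pocket. Carry it aside.

Request:
apply_moves --steps '[[0, [0, 0, 0.06], [0, 0, 0]], [0, [-0.02, 0.04, 0.08], [0, 0, 0]], [0, [-0.04, 0.1, 0.08], [0, 0, 0]], [0, [-0.064, 0.16, 0.08], [0, 0, 0]], [0, [-0.09, 0.22, 0.08], [0, 0, 0]], [0, [-0.11, 0.27, 0.08], [0, 0, 0]], [0, [-0.118, 0.288, 0.06], [0, 0, 0]], [0, [-0.118, 0.288, 0], [0, 0, 0]], [0, [-0.118, 0.288, -0.04], [0, 0, 0]], [0, [-0.118, 0.288, -0.06], [0, 0, 0]]]'

```text
time: 4.95
eef_pos: [0.4179, 0.3686, 0.0694]
orientation: [-2.025, -2.402, 0.006]
ft_force: [0.6, -0.3, -1.5]
finger_gap: 0.0378
finger_force: 35.2
```

To row units: -0.9 cm is -0.018, -0.5 cm is -0.01.

Request:
apply_moves --steps '[[0, [0, 0, -0.01], [0, 0, 0]], [0, [0, 0, -0.018], [0, 0, 0]], [0, [0, 0, -0.018], [0, 0, 0]], [0, [0, 0, -0.018], [0, 0, 0]]]'

```text
time: 5.28
eef_pos: [0.4195, 0.3699, 0.0638]
orientation: [2.026, 2.401, 0.002]
ft_force: [-0.2, 0.1, -0.1]
finger_gap: 0.0378
finger_force: 35.2
```

```bash
python3 st.py .42,.37,.061,9.8
```

```text
t 5.28 pos [0.4195 0.3699 0.0638] Yang 9.68 down [ 0.001  0.001 -1.   ] gap 0.0378 F [-0.2  0.1 -0.1] 35.19320691906614 q [-0.36  0.66 -0.65  1.89  0.55  0.78 -1.15]
.42,.37,.061,9.8 shift cm [ 0.05  0.01 -0.28] turn 0.1
```

To row units: -0.25 cm is -0.005, -0.15 cm is -0.003.

Request:
apply_moves --steps '[[0, [0, 0, -0.003], [0, 0, 0]], [0, [0, 0, -0.005], [0, 0, 0]], [0, [0, 0, -0.005], [0, 0, 0]], [0, [0, 0, -0.005], [0, 0, 0]]]'

```text
time: 5.62
eef_pos: [0.4195, 0.3699, 0.0611]
orientation: [2.026, 2.401, 0.002]
ft_force: [0.6, -1.5, 2.8]
finger_gap: 0.0378
finger_force: 35.7
```

```bash
python3 st.py .42,.37,.061,9.8
```

```text
t 5.62 pos [0.4195 0.3699 0.0611] Yang 9.69 down [ 0.001  0.001 -1.   ] gap 0.0378 F [ 0.6 -1.5  2.8] 35.74992114416091 q [-0.37  0.66 -0.65  1.89  0.56  0.78 -1.15]
.42,.37,.061,9.8 shift cm [ 0.05  0.01 -0.01] turn 0.1
```

To row units: 19 cm is 0.38, 18 cm is 0.36.

Request:
apply_moves --steps '[[8.5, [0, 0, 0], [0, 0, 0]], [8.5, [0, 0, 0], [0, 0, 0]], [8.5, [0, 0, 0], [0, 0, 0]], [8.5, [0, 0, 0], [0, 0, 0]], [8.5, [0, 0, 0.04], [0, 0, 0]], [8.5, [0, 0, 0.12], [0, 0, 0]], [8.5, [0, 0, 0.2], [0, 0, 0]], [8.5, [0, 0, 0.28], [0, 0, 0]], [8.5, [0, 0, 0.36], [0, 0, 0]], [8.5, [0, 0, 0.38], [0, 0, 0]]]'

```text
time: 6.45
eef_pos: [0.4199, 0.372, 0.2568]
orientation: [2.025, 2.401, 0.013]
ft_force: [1.2, 1.8, 0.7]
finger_gap: 0.0853
finger_force: 0.0
```

Request:
apply_moves --steps '[[8.5, [0.174, -0.698, 0.02], [0, 0, 0]], [8.5, [0.174, -0.698, 0.02], [0, 0, 0]], [8.5, [0.174, -0.698, 0.02], [0, 0, 0]], [8.5, [0.174, -0.698, 0.02], [0, 0, 0]], [8.5, [0.174, -0.698, 0.02], [0, 0, 0]], [8.5, [0.174, -0.698, 0.02], [0, 0, 0]], [8.5, [0.174, -0.698, 0.02], [0, 0, 0]], [8.5, [0.174, -0.698, 0.02], [0, 0, 0]], [8.5, [0.174, -0.698, 0.02], [0, 0, 0]], [8.5, [0.174, -0.698, 0.02], [0, 0, 0]]]'

```text
time: 7.28
eef_pos: [0.5072, 0.0133, 0.2599]
orientation: [2.036, 2.391, -0.004]
ft_force: [0.2, -0.7, 0.2]
finger_gap: 0.0851
finger_force: 0.0
```

```bash
python3 st.py .507,.0212,.09,9.8;  python3 - <<'E'
from h import *
f=grab('top');P=cloud(f)
m=(np.hypot(P[...,0]-.42,P[...,1]-.37)<.05)&(P[...,2]>.04)&(P[...,2]<.12);q=P[m];print('shaker',len(q),np.percentile(q[:,2],95),cv2.minAreaRect(q[q[:,2]>.075][:,:2].astype(np.float32)))
E
```

```text
t 7.28 pos [0.5072 0.0133 0.2599] Yang 9.16 down [-0.    -0.003 -1.   ] gap 0.0851 F [ 0.2 -0.7  0.2] 0.0 q [ 0.44  0.33 -0.74  1.8   0.25  1.1  -0.22]
.507,.0212,.09,9.8 shift cm [ -0.02   0.79 -16.99] turn 0.6
shaker 395 0.09086086042057244 ((0.4209473729133606, 0.36961957812309265), (0.0334787517786026, 0.03346516937017441), 57.3995361328125)
```

To row units: -8 cm is -0.16, -6 cm is -0.12.

Request:
apply_moves --steps '[[8.5, [0, 0, -0.06], [0, 0, 0]], [8.5, [0, 0, -0.12], [0, 0, 0]], [8.5, [0, 0, -0.16], [0, 0, 0]], [8.5, [0, 0, -0.16], [0, 0, 0]], [8.5, [0, 0, -0.16], [0, 0, 0]]]'

```text
time: 7.75
eef_pos: [0.5053, 0.0218, 0.1802]
orientation: [-2.022, -2.402, 0.001]
ft_force: [0.6, -0.5, 0.7]
finger_gap: 0.0849
finger_force: 0.0
```

```bash
python3 st.py .507,.0212,.09,9.8
```

```text
t 7.75 pos [0.5053 0.0218 0.1802] Yang 9.81 down [-0.002  0.001 -1.   ] gap 0.0849 F [ 0.6 -0.5  0.7] 0.0 q [ 0.39  0.42 -0.71  1.91  0.33  0.93 -0.3 ]
.507,.0212,.09,9.8 shift cm [ 0.17 -0.06 -9.02] turn -0.0
```

To row units: -9 cm is -0.18, -7 cm is -0.14.

Request:
apply_moves --steps '[[8.5, [0.002, -0.002, -0.05], [0, 0, 0]], [8.5, [0.002, -0.002, -0.1], [0, 0, 0]], [8.5, [0.002, -0.002, -0.14], [0, 0, 0]], [8.5, [0.002, -0.002, -0.18], [0, 0, 0]], [8.5, [0.002, -0.002, -0.18], [0, 0, 0]], [0, [0.002, -0.002, -0.18], [0, 0, 0]], [0, [0.002, -0.002, -0.18], [0, 0, 0]], [0, [0.002, -0.002, -0.18], [0, 0, 0]], [0, [0.002, -0.002, -0.18], [0, 0, 0]], [0, [0.002, -0.002, -0.18], [0, 0, 0]]]' --squeeze 60

```text
time: 8.58
eef_pos: [0.5079, 0.0203, 0.0928]
orientation: [2.024, 2.4, 0.003]
ft_force: [-3.4, 1.3, 8.4]
finger_gap: 0.0669
finger_force: 67.1
```

```bash
python3 st.py .4705,.2315,.09,9.8
```

```text
t 8.58 pos [0.5079 0.0203 0.0928] Yang 9.72 down [ 0.003  0.    -1.   ] gap 0.0669 F [-3.4  1.3  8.4] 67.10834498866461 q [ 0.32  0.54 -0.63  2.    0.46  0.75 -0.41]
.4705,.2315,.09,9.8 shift cm [-3.74 21.12 -0.28] turn 0.1
```

To row units: 21 cm is 0.42, 19.5 cm is 0.39.

Request:
apply_moves --steps '[[0, [0, 0, 0.02], [0, 0, 0]], [0, [0, 0, 0.05], [0, 0, 0]], [0, [0, 0, 0.09], [0, 0, 0]], [0, [0, 0, 0.14], [0, 0, 0]], [0, [0, 0, 0.19], [0, 0, 0]], [0, [0, 0, 0.24], [0, 0, 0]], [0, [0, 0, 0.29], [0, 0, 0]], [0, [0, 0, 0.34], [0, 0, 0]], [0, [0, 0, 0.39], [0, 0, 0]], [0, [0, 0, 0.42], [0, 0, 0]]]'

```text
time: 9.42
eef_pos: [0.5072, 0.0202, 0.3045]
orientation: [2.023, 2.4, 0.004]
ft_force: [1.6, -0.4, -4.8]
finger_gap: 0.0673
finger_force: 69.9
```

```bash
python3 - <<'E'
from h import *
f=grab('scene');cv2.imwrite('pics/s3.png',cv2.resize(f['color'][60:300,130:450,::-1],None,fx=2.4,fy=2.4))
E
python3 st.py .4705,.2315,.09,9.8
```

```text
t 9.47 pos [0.5082 0.0206 0.3065] Yang 9.74 down [ 0.007  0.    -1.   ] gap 0.0671 F [ 2.3  0.3 -1.7] 69.89550270256586 q [ 0.46  0.29 -0.76  1.74  0.22  1.19 -0.19]
.4705,.2315,.09,9.8 shift cm [ -3.77  21.09 -21.65] turn 0.1
```

View pics/s3.png

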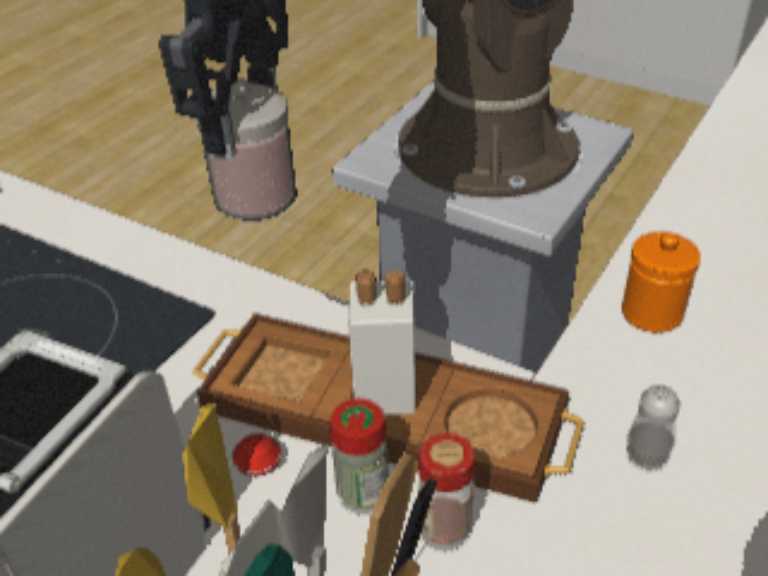

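The jar hangs upright at (250,165). The square pocket at (282,370) and the large round pocket at (490,425) are empty, and the shaker stands aside at (652,425). Next I'll carry the jar to the large round pocket and refine both pocket centres from this view.

To row units: 21.1 cm is 0.422, 20.5 cm is 0.41.

Request:
apply_moves --steps '[[0, [-0.01, 0.06, 0], [0, 0, 0]], [0, [-0.022, 0.12, 0], [0, 0, 0]], [0, [-0.032, 0.18, 0], [0, 0, 0]], [0, [-0.044, 0.24, 0], [0, 0, 0]], [0, [-0.054, 0.3, 0], [0, 0, 0]], [0, [-0.064, 0.36, 0], [0, 0, 0]], [0, [-0.074, 0.41, 0], [0, 0, 0]], [0, [-0.074, 0.422, -0.02], [0, 0, 0]], [0, [-0.074, 0.422, -0.06], [0, 0, 0]], [0, [-0.074, 0.422, -0.1], [0, 0, 0]]]'

```text
time: 10.3
eef_pos: [0.4696, 0.2317, 0.2505]
orientation: [2.023, 2.403, 0.002]
ft_force: [0.3, -0.4, -5.9]
finger_gap: 0.0673
finger_force: 69.8
```

To row units: -10 cm is -0.2, -9 cm is -0.18.

Request:
apply_moves --steps '[[0, [0, 0, -0.04], [0, 0, 0]], [0, [0, 0, -0.09], [0, 0, 0]], [0, [0, 0, -0.14], [0, 0, 0]], [0, [0, 0, -0.18], [0, 0, 0]], [0, [0, 0, -0.2], [0, 0, 0]], [0, [0, 0, -0.2], [0, 0, 0]], [0, [0, 0, -0.2], [0, 0, 0]]]'

```text
time: 10.88
eef_pos: [0.47, 0.2307, 0.1509]
orientation: [-2.025, -2.401, 0.0]
ft_force: [-0.1, -0.1, -5.3]
finger_gap: 0.0672
finger_force: 69.8
```

```bash
python3 st.py .4705,.231,.0938,9.8;  python3 - <<'E'
from h import *
for n in('top','scene'):
    f=grab(n);P=cloud(f)
    for k,c in(('jar',(.4705,.2315)),('sq',(.507,.0208))):
        d=np.hypot(P[...,0]-c[0],P[...,1]-c[1])
        if k=='jar':
            q=P[(d<.06)&(P[...,2]>.06)&(P[...,2]<.13)];print(n,k,'zmin,',np.percentile(q[:,2],[1,5]),cv2.minAreaRect(q[:,:2].astype(np.float32)))
        else:
            q=P[(d<.055)&(P[...,2]<.0165)&(P[...,2]>.005)];print(n,k,np.median(q[:,2]),len(q),cv2.minAreaRect(q[:,:2].astype(np.float32)))
E
```

```text
t 10.88 pos [0.47   0.2307 0.1509] Yang 9.71 down [-0.  0. -1.] gap 0.0672 F [-0.1 -0.1 -5.3] 69.80495909519959 q [-0.01  0.5  -0.74  1.9   0.42  0.9  -0.79]
.4705,.231,.0938,9.8 shift cm [ 0.05  0.03 -5.71] turn 0.1
top jar zmin, [0.075179   0.07771135] ((0.4494563341140747, 0.22311894595623016), (0.02484748885035515, 0.06531810760498047), 19.887128829956055)
top sq nan 0 ((0.0, 0.0), (0.0, 0.0), 0.0)
scene jar zmin, [0.07450955 0.07778162] ((0.48718395829200745, 0.23795217275619507), (0.032154157757759094, 0.06754636764526367), 21.906370162963867)
scene sq 0.013515902192926421 555 ((0.5007168650627136, 0.015845023095607758), (0.06486817449331284, 0.06741547584533691), 10.34684944152832)
  return _methods._mean(a, axis=axis, dtype=dtype,
  ret = ret.dtype.type(ret / rcount)
```

To row units: -5.7 cm is -0.114, -5.5 cm is -0.11.

Request:
apply_moves --steps '[[0, [0, 0, -0.03], [0, 0, 0]], [0, [0, 0, -0.06], [0, 0, 0]], [0, [0, 0, -0.084], [0, 0, 0]], [0, [0, 0, -0.1], [0, 0, 0]], [0, [0, 0, -0.11], [0, 0, 0]], [0, [0, 0, -0.114], [0, 0, 0]], [0, [0, 0, -0.114], [0, 0, 0]], [0, [0, 0, -0.114], [0, 0, 0]]]'

```text
time: 11.65
eef_pos: [0.4703, 0.2309, 0.094]
orientation: [2.025, 2.401, 0.001]
ft_force: [0.3, -0.5, -6.0]
finger_gap: 0.0673
finger_force: 69.8
```

```bash
python3 st.py .4705,.231,.0938,9.8
```

```text
t 11.65 pos [0.4703 0.2309 0.094 ] Yang 9.7 down [ 0.001  0.    -1.   ] gap 0.0673 F [ 0.3 -0.5 -6. ] 69.79846488044132 q [-0.06  0.57 -0.69  1.95  0.5   0.79 -0.86]
.4705,.231,.0938,9.8 shift cm [ 0.02  0.01 -0.02] turn 0.1
```

Not yet on the floor. Creep down.

To row units: -0.2 cm is -0.004, -0.1 cm is -0.002.

Request:
apply_moves --steps '[[0, [0, 0, -0.002], [0, 0, 0]], [0, [0, 0, -0.004], [0, 0, 0]], [0, [0, 0, -0.004], [0, 0, 0]], [0, [0, 0, -0.004], [0, 0, 0]]]'

```text
time: 11.98
eef_pos: [0.4704, 0.2311, 0.0928]
orientation: [2.025, 2.401, 0.002]
ft_force: [-3.0, -1.9, 6.7]
finger_gap: 0.0668
finger_force: 71.0
```

To row units: 16 cm is 0.32, 13 cm is 0.26.

Request:
apply_moves --steps '[[8.5, [0, 0, 0], [0, 0, 0]], [8.5, [0, 0, 0], [0, 0, 0]], [8.5, [0, 0, 0], [0, 0, 0]], [8.5, [0, 0, 0.04], [0, 0, 0]], [8.5, [0, 0, 0.1], [0, 0, 0]], [8.5, [0, 0, 0.18], [0, 0, 0]], [8.5, [0, 0, 0.26], [0, 0, 0]], [8.5, [0, 0, 0.32], [0, 0, 0]], [8.5, [0, 0, 0.32], [0, 0, 0]]]'

```text
time: 12.73
eef_pos: [0.4722, 0.2331, 0.258]
orientation: [2.023, 2.399, 0.014]
ft_force: [0.2, 0.9, 0.1]
finger_gap: 0.0849
finger_force: 0.0
```

To row units: -10.2 cm is -0.204, 1.8 cm is 0.036, 20.8 degrees is 0.0578.

Request:
apply_moves --steps '[[8.5, [0.036, -0.204, 0], [0, 0, 0.0578]], [8.5, [0.036, -0.204, 0], [0, 0, 0.0578]], [8.5, [0.036, -0.204, 0], [0, 0, 0.0578]], [8.5, [0.036, -0.204, 0], [0, 0, 0.0578]], [8.5, [0.036, -0.204, 0], [0, 0, 0.0578]], [8.5, [0.036, -0.204, 0], [0, 0, 0.0578]]]'

```text
time: 13.23
eef_pos: [0.488, 0.1292, 0.2517]
orientation: [-1.561, -2.726, -0.001]
ft_force: [-0.4, -0.7, -0.2]
finger_gap: 0.085
finger_force: 0.0
```

```bash
python3 st.py .4887,.129,.128,30.5;  python3 - <<'E'
from h import *
f=grab('top');P=cloud(f)
for c,lo,hi in(((.4705,.2315),.085,.13),):
    d=np.hypot(P[...,0]-c[0],P[...,1]-c[1]);q=P[(d<.06)&(P[...,2]>lo)&(P[...,2]<hi)];print('jar top',np.percentile(q[:,2],[50,98]),cv2.minAreaRect(q[:,:2].astype(np.float32)))
f=grab('wrist');P=cloud(f);cv2.imwrite('pics/w4.png',f['color'][:,:,::-1])
for k,lo,hi in(('corks',.155,.185),('top',.135,.152)):
    d=np.hypot(P[...,0]-.489,P[...,1]-.129);q=P[(d<.05)&(P[...,2]>lo)&(P[...,2]<hi)];print(k,len(q),cv2.minAreaRect(q[:,:2].astype(np.float32)))
E
```

```text
t 13.23 pos [0.488  0.1292 0.2517] Yang 30.39 down [ 0.     0.001 -1.   ] gap 0.085 F [-0.4 -0.7 -0.2] 0.0 q [ 0.31  0.38 -0.88  1.82  0.32  1.1  -0.15]
.4887,.129,.128,30.5 shift cm [  0.07  -0.02 -12.37] turn 0.1
jar top [0.10147791 0.12051568] ((0.46906277537345886, 0.2304544299840927), (0.06945623457431793, 0.06951378285884857), 43.77942657470703)
corks 1119 ((0.48852503299713135, 0.12825240194797516), (0.016232891008257866, 0.041466157883405685), 31.033414840698242)
top 3776 ((0.48864826560020447, 0.12815096974372864), (0.056196387857198715, 0.05628788843750954), 30.657320022583008)
```

View pics/w4.png

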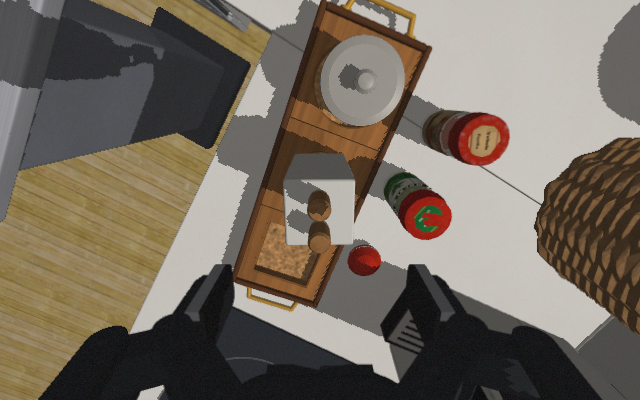

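The wrist view shows the salt jar seated in the large round pocket at (362,80), and the carton corks at (319,205) and (319,237), square to the fingers. Next: grasp the carton.

To row units: -11.9 cm is -0.238, -0.05 cm is -0.001, 0.2 degrees is 0.0006.

Request:
apply_moves --steps '[[8.5, [0, -0.001, -0.06], [0, 0, 0.0006]], [8.5, [0, -0.001, -0.12], [0, 0, 0.0006]], [8.5, [0, -0.001, -0.18], [0, 0, 0.0006]], [8.5, [0, -0.001, -0.238], [0, 0, 0.0006]], [8.5, [0, -0.001, -0.238], [0, 0, 0.0006]], [0, [0, -0.001, -0.238], [0, 0, 0.0006]], [0, [0, -0.001, -0.238], [0, 0, 0.0006]], [0, [0, -0.001, -0.238], [0, 0, 0.0006]], [0, [0, -0.001, -0.238], [0, 0, 0.0006]], [0, [0, -0.001, -0.238], [0, 0, 0.0006]]]' --squeeze 60

```text
time: 14.17
eef_pos: [0.4888, 0.1292, 0.1345]
orientation: [1.553, 2.729, 0.004]
ft_force: [-2.8, 1.1, 8.2]
finger_gap: 0.0553
finger_force: 63.9
```

Request:
apply_moves --steps '[[0, [0, 0, 0], [0, 0, 0]], [0, [0, 0, 0], [0, 0, 0]], [0, [0, 0, 0], [0, 0, 0]], [0, [0, 0, 0], [0, 0, 0]]]'

```text
time: 14.5
eef_pos: [0.4888, 0.1292, 0.1345]
orientation: [1.553, 2.729, 0.004]
ft_force: [-3.6, 0.3, 7.5]
finger_gap: 0.055
finger_force: 63.9
```

```bash
python3 st.py .507,.0208,.133,9.8
```

```text
t 14.5 pos [0.4888 0.1292 0.1345] Yang 30.72 down [ 0.003  0.001 -1.   ] gap 0.055 F [-3.6  0.3  7.5] 63.92465829849243 q [ 0.23  0.51 -0.79  1.96  0.48  0.86 -0.29]
.507,.0208,.133,9.8 shift cm [  1.82 -10.84  -0.15] turn -20.9
```

To row units: -10.8 cm is -0.216, -9.5 cm is -0.19, -20.9 degrees is -0.0581.

Request:
apply_moves --steps '[[0, [0, 0, 0.02], [0, 0, 0]], [0, [0, 0, 0.05], [0, 0, 0]], [0, [0, 0, 0.08], [0, 0, 0]], [0, [0.008, -0.04, 0.1], [0, 0, -0.0111]], [0, [0.016, -0.09, 0.1], [0, 0, -0.025]], [0, [0.024, -0.14, 0.1], [0, 0, -0.0389]], [0, [0.032, -0.19, 0.1], [0, 0, -0.0528]], [0, [0.036, -0.216, 0.1], [0, 0, -0.0581]], [0, [0.036, -0.216, 0.1], [0, 0, -0.0581]], [0, [0.036, -0.216, 0.1], [0, 0, -0.0581]]]'

```text
time: 15.33
eef_pos: [0.5061, 0.0197, 0.1832]
orientation: [2.024, 2.402, 0.001]
ft_force: [0.4, 0.7, -3.2]
finger_gap: 0.0549
finger_force: 64.9
```

To row units: -1 cm is -0.02, -0.5 cm is -0.01.

Request:
apply_moves --steps '[[0, [0, 0, -0.01], [0, 0, 0]], [0, [0, 0, -0.02], [0, 0, 0]], [0, [0, 0, -0.02], [0, 0, 0]], [0, [0, 0, -0.02], [0, 0, 0]]]'

```text
time: 15.67
eef_pos: [0.5056, 0.021, 0.1721]
orientation: [-2.021, -2.404, 0.001]
ft_force: [0.2, -0.7, -2.8]
finger_gap: 0.0551
finger_force: 64.8
```

```bash
python3 st.py .507,.0214,.1215,9.8;  python3 - <<'E'
from h import *
f=grab('top');P=cloud(f);d=np.hypot(P[...,0]-.507,P[...,1]-.021)
q=P[(d<.06)&(P[...,2]>.045)&(P[...,2]<.14)];print('carton',len(q),cv2.minAreaRect(q[:,:2].astype(np.float32)))
f=grab('scene');cv2.imwrite('pics/s5.png',cv2.resize(f['color'][100:300,130:450,::-1],None,fx=2.4,fy=2.4))
E
```

```text
t 15.67 pos [0.5056 0.021  0.1721] Yang 9.91 down [-0.001  0.    -1.   ] gap 0.0551 F [ 0.2 -0.7 -2.8] 64.8168933391571 q [ 0.41  0.44 -0.73  1.92  0.36  0.92 -0.33]
.507,.0214,.1215,9.8 shift cm [ 0.14  0.04 -5.06] turn -0.1
carton 325 ((0.4925335943698883, 0.04018944874405861), (0.0674811452627182, 0.03149980306625366), 45.101470947265625)
```

View pics/s5.png

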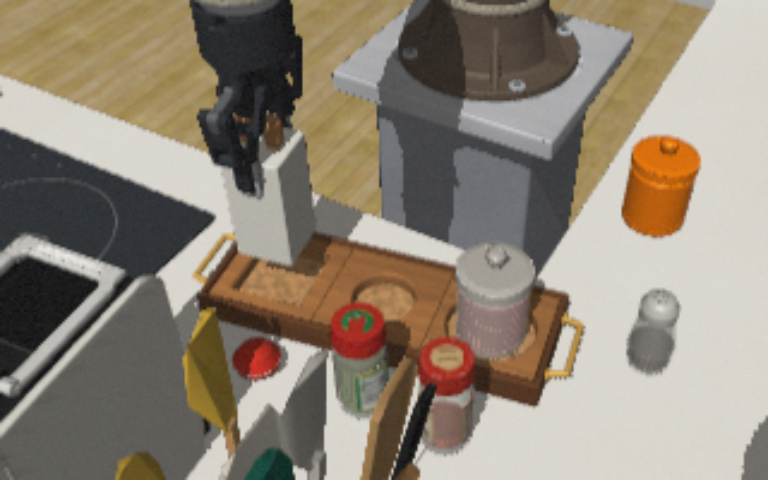

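The carton hangs upright at (268,200) above the square pocket, the jar is seated at (495,300), and the small round pocket at (385,297) is free. Lower the carton.

To row units: -5.1 cm is -0.102, -4.9 cm is -0.098.

Request:
apply_moves --steps '[[0, [0.003, 0, -0.02], [0, 0, 0]], [0, [0.003, 0, -0.044], [0, 0, 0]], [0, [0.003, 0, -0.068], [0, 0, 0]], [0, [0.003, 0, -0.086], [0, 0, 0]], [0, [0.003, 0, -0.098], [0, 0, 0]], [0, [0.003, 0, -0.102], [0, 0, 0]], [0, [0.003, 0, -0.102], [0, 0, 0]], [0, [0.003, 0, -0.102], [0, 0, 0]]]'

```text
time: 16.43
eef_pos: [0.5075, 0.0202, 0.1213]
orientation: [-2.023, -2.403, 0.0]
ft_force: [-0.0, 0.3, -3.0]
finger_gap: 0.0554
finger_force: 65.0
```

```bash
python3 st.py .507,.0214,.1205,9.8
```

```text
t 16.43 pos [0.5075 0.0202 0.1213] Yang 9.81 down [-0.  0. -1.] gap 0.0554 F [-0.   0.3 -3. ] 64.97531533241272 q [ 0.37  0.51 -0.69  1.97  0.43  0.82 -0.39]
.507,.0214,.1205,9.8 shift cm [-0.05  0.12 -0.08] turn -0.0
```

To row units: -0.2 cm is -0.004, -0.1 cm is -0.002.

Request:
apply_moves --steps '[[0, [0, 0, -0.002], [0, 0, 0]], [0, [0, 0, -0.004], [0, 0, 0]], [0, [0, 0, -0.004], [0, 0, 0]], [0, [0, 0, -0.004], [0, 0, 0]]]'

```text
time: 16.77
eef_pos: [0.5077, 0.0203, 0.1206]
orientation: [2.023, 2.402, 0.0]
ft_force: [-5.5, -1.1, 13.9]
finger_gap: 0.0552
finger_force: 66.9
```

To row units: 13 cm is 0.26, 9 cm is 0.18.

Request:
apply_moves --steps '[[8.5, [0, 0, 0], [0, 0, 0]], [8.5, [0, 0, 0], [0, 0, 0]], [8.5, [0, 0, 0], [0, 0, 0]], [8.5, [0, 0, 0.004], [0, 0, 0]], [8.5, [0, 0, 0.04], [0, 0, 0]], [8.5, [0, 0, 0.1], [0, 0, 0]], [8.5, [0, 0, 0.18], [0, 0, 0]], [8.5, [0, 0, 0.26], [0, 0, 0]], [8.5, [0, 0, 0.26], [0, 0, 0]]]'

```text
time: 17.52
eef_pos: [0.5108, 0.0217, 0.2567]
orientation: [2.018, 2.398, 0.012]
ft_force: [1.3, 0.7, 0.8]
finger_gap: 0.085
finger_force: 0.0
```

To row units: 34.9 cm is 0.698, -8.6 cm is -0.172.

Request:
apply_moves --steps '[[8.5, [-0.172, 0.698, 0], [0, 0, 0]], [8.5, [-0.172, 0.698, 0], [0, 0, 0]], [8.5, [-0.172, 0.698, 0], [0, 0, 0]], [8.5, [-0.172, 0.698, 0], [0, 0, 0]], [8.5, [-0.172, 0.698, 0], [0, 0, 0]], [8.5, [-0.172, 0.698, 0], [0, 0, 0]], [8.5, [-0.172, 0.698, 0], [0, 0, 0]], [8.5, [-0.172, 0.698, 0], [0, 0, 0]], [8.5, [-0.172, 0.698, 0], [0, 0, 0]], [8.5, [-0.172, 0.698, 0], [0, 0, 0]]]'

```text
time: 18.35
eef_pos: [0.4179, 0.3757, 0.2501]
orientation: [-2.011, -2.408, -0.004]
ft_force: [-0.1, 0.5, 0.7]
finger_gap: 0.0852
finger_force: 0.0
```

To row units: -8 cm is -0.16, -6 cm is -0.12.

Request:
apply_moves --steps '[[8.5, [0, 0, -0.06], [0, 0, 0]], [8.5, [0, 0, -0.12], [0, 0, 0]], [8.5, [0, 0, -0.16], [0, 0, 0]], [8.5, [0, 0, -0.16], [0, 0, 0]], [8.5, [0, 0, -0.16], [0, 0, 0]]]'

```text
time: 18.77
eef_pos: [0.4213, 0.3686, 0.1691]
orientation: [-2.023, -2.403, 0.003]
ft_force: [0.1, 0.5, 0.2]
finger_gap: 0.0853
finger_force: 0.0
```

```bash
python3 st.py .421,.3697,.057,9.8;  python3 - <<'E'
from h import *
f=grab('top');P=cloud(f);d=np.hypot(P[...,0]-.507,P[...,1]-.021)
for lo,hi in((.115,.14),(.145,.17)):
    q=P[(d<.06)&(P[...,2]>lo)&(P[...,2]<hi)];print('carton',len(q),np.percentile(q[:,2],[50,98]),cv2.minAreaRect(q[:,:2].astype(np.float32)))
E
```

```text
t 18.77 pos [0.4213 0.3686 0.1691] Yang 9.8 down [-0.002 -0.001 -1.   ] gap 0.0853 F [0.1 0.5 0.2] 0.0 q [-0.27  0.54 -0.77  1.79  0.44  0.99 -1.05]
.421,.3697,.057,9.8 shift cm [ -0.03   0.11 -11.21] turn 0.0Traceback (most recent call last):
  File "<stdin>", line 4, in <module>
    return _quantile_unchecked(
        a, q, axis, out, overwrite_input, method, keepdims, weights)
    return _ureduce(a,
                    func=_quantile_ureduce_func,
    ...<5 lines>...
                    overwrite_input=overwrite_input,
                    method=method)
    r = func(a, **kwargs)
    result = _quantile(arr,
                       quantiles=q,
    ...<2 lines>...
                       out=out,
                       weights=wgt)
    slices_having_nans = np.isnan(arr[-1, ...])
                                  ~~~^^^^^^^^^
IndexError: index -1 is out of bounds for axis 0 with size 0
```

To row units: -10.9 cm is -0.218, -9 cm is -0.18.

Request:
apply_moves --steps '[[8.5, [0, 0.002, -0.06], [0, 0, 0]], [8.5, [0, 0.002, -0.12], [0, 0, 0]], [8.5, [0, 0.002, -0.18], [0, 0, 0]], [8.5, [0, 0.002, -0.218], [0, 0, 0]], [8.5, [0, 0.002, -0.218], [0, 0, 0]], [8.5, [0, 0.002, -0.218], [0, 0, 0]], [0, [0, 0.002, -0.218], [0, 0, 0]], [0, [0, 0.002, -0.218], [0, 0, 0]], [0, [0, 0.002, -0.218], [0, 0, 0]], [0, [0, 0.002, -0.218], [0, 0, 0]]]' --squeeze 35

```text
time: 19.65
eef_pos: [0.422, 0.3706, 0.0618]
orientation: [2.024, 2.402, 0.003]
ft_force: [-0.5, -3.1, 23.5]
finger_gap: 0.0383
finger_force: 26.8
```

Request:
apply_moves --steps '[[0, [0, 0, 0], [0, 0, 0]], [0, [0, 0, 0], [0, 0, 0]], [0, [0, 0, 0], [0, 0, 0]], [0, [0, 0, 0], [0, 0, 0]], [0, [0, 0, 0], [0, 0, 0]], [0, [0, 0, 0], [0, 0, 0]]]'

```text
time: 20.15
eef_pos: [0.4222, 0.3708, 0.0621]
orientation: [2.023, 2.402, 0.004]
ft_force: [-1.4, -1.3, 10.3]
finger_gap: 0.0377
finger_force: 34.3
```

```bash
python3 st.py .4885,.1263,.25,9.8;  python3 - <<'E'
from h import *
f=grab('top');P=cloud(f)
for n,c,hs in(('carton',(.507,.021),((.115,.14),(.145,.17))),('jar',(.4705,.2315),((.09,.13),))):
  for lo,hi in hs:
    d=np.hypot(P[...,0]-c[0],P[...,1]-c[1]);q=P[(d<.06)&(P[...,2]>lo)&(P[...,2]<hi)];print(n,len(q),q[:,2].max() if len(q) else 0,cv2.minAreaRect(q[:,:2].astype(np.float32)))
c=(.4885,.1263);d=np.hypot(P[...,0]-c[0],P[...,1]-c[1]);q=P[(d<.045)&(P[...,2]>.006)&(P[...,2]<.016)];print('pocket',len(q),np.median(q,0),cv2.minEnclosingCircle(q[:,:2].astype(np.float32)))
E
```

```text
t 20.15 pos [0.4222 0.3708 0.0621] Yang 9.79 down [ 0.002  0.001 -1.   ] gap 0.0377 F [-1.4 -1.3 10.3] 34.31713532918366 q [-0.35  0.67 -0.68  1.88  0.58  0.79 -1.17]
.4885,.1263,.25,9.8 shift cm [  6.63 -24.45  18.79] turn 0.0
carton 0 0 ((0.0, 0.0), (0.0, 0.0), 0.0)
carton 0 0 ((0.0, 0.0), (0.0, 0.0), 0.0)
jar 0 0 ((0.0, 0.0), (0.0, 0.0), 0.0)
pocket 0 [nan nan nan] ((0.0, 0.0), 0.0)
  return _methods._mean(a, axis=axis, dtype=dtype,
  ret = um.true_divide(
```

To row units: 18 cm is 0.36, 1.4 cm is 0.028.

Request:
apply_moves --steps '[[0, [0, 0, 0.02], [0, 0, 0]], [0, [0, 0, 0.07], [0, 0, 0]], [0, [0, 0, 0.14], [0, 0, 0]], [0, [0, 0, 0.21], [0, 0, 0]], [0, [0, 0, 0.28], [0, 0, 0]], [0, [0, 0, 0.34], [0, 0, 0]], [0, [0.01, -0.04, 0.36], [0, 0, 0]], [0, [0.028, -0.1, 0.36], [0, 0, 0]], [0, [0.044, -0.16, 0.36], [0, 0, 0]], [0, [0.06, -0.22, 0.36], [0, 0, 0]]]'

```text
time: 21.03
eef_pos: [0.4514, 0.2591, 0.2416]
orientation: [2.022, 2.404, 0.001]
ft_force: [0.7, -0.3, -1.4]
finger_gap: 0.0376
finger_force: 34.9
```

To row units: -13.5 cm is -0.27, -12 cm is -0.24.

Request:
apply_moves --steps '[[0, [0.016, -0.06, 0], [0, 0, 0]], [0, [0.032, -0.12, 0], [0, 0, 0]], [0, [0.048, -0.18, 0], [0, 0, 0]], [0, [0.064, -0.24, 0], [0, 0, 0]], [0, [0.072, -0.27, 0], [0, 0, 0]], [0, [0.072, -0.27, 0], [0, 0, 0]], [0, [0.072, -0.27, 0], [0, 0, 0]], [0, [0.072, -0.27, 0], [0, 0, 0]]]'

```text
time: 21.7
eef_pos: [0.4872, 0.1261, 0.2411]
orientation: [-2.022, -2.404, -0.001]
ft_force: [0.1, 0.5, -0.8]
finger_gap: 0.0378
finger_force: 34.9
```

```bash
python3 st.py .4885,.1263,.0741,9.8;  python3 - <<'E'
from h import *
f=grab('scene');P=cloud(f);cv2.imwrite('pics/s6.png',cv2.resize(f['color'][60:300,130:450,::-1],None,fx=2.4,fy=2.4))
for n,c,hs in(('carton',(.507,.021),((.115,.14),(.145,.17))),('jar',(.4705,.2315),((.09,.106),(.108,.13)))):
  for lo,hi in hs:
    d=np.hypot(P[...,0]-c[0],P[...,1]-c[1]);q=P[(d<.06)&(P[...,2]>lo)&(P[...,2]<hi)];print(n,len(q),q[:,2].max() if len(q) else 0,cv2.minAreaRect(q[:,:2].astype(np.float32)))
E
```

```text
t 21.7 pos [0.4872 0.1261 0.2411] Yang 9.85 down [ 0.     0.001 -1.   ] gap 0.0378 F [ 0.1  0.5 -0.8] 34.94058615906397 q [ 0.27  0.37 -0.82  1.84  0.3   1.07 -0.49]
.4885,.1263,.0741,9.8 shift cm [  0.13   0.02 -16.7 ] turn -0.1
carton 506 0.13996051969528045 ((0.5074235200881958, 0.019298475235700607), (0.05775178596377373, 0.0573442243039608), 9.990840911865234)
carton 132 0.1612277945362534 ((0.507019579410553, 0.019915640354156494), (0.01606685481965542, 0.041074272245168686), 8.224498748779297)
jar 655 0.10489064550864169 ((0.46944594383239746, 0.23136377334594727), (0.06921199709177017, 0.07038342952728271), 59.77161407470703)
jar 54 0.12174580818332015 ((0.4696577191352844, 0.23172104358673096), (0.014007997699081898, 0.016705017536878586), 45.54830551147461)
```

View pics/s6.png

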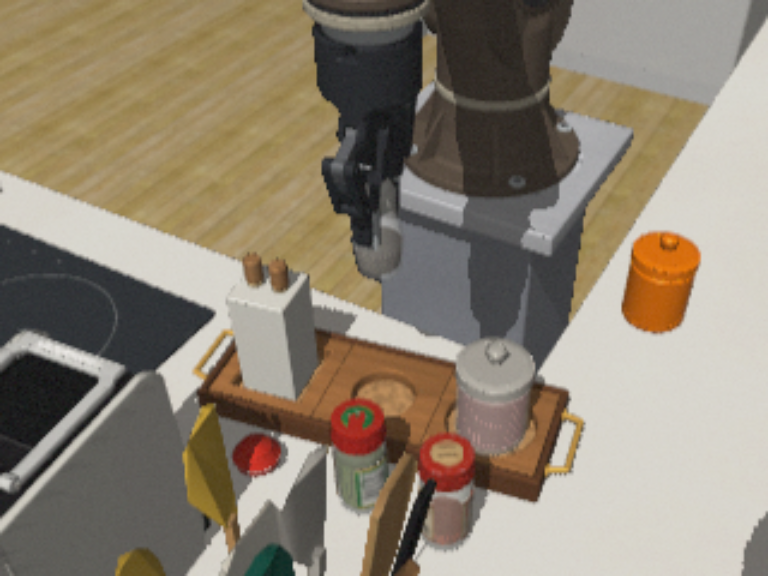

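The carton stands in the square pocket at (270,335) with cork tops at z 0.161, which is on the floor. The jar is seated at (495,400), and the shaker is held at (380,240) over the small pocket at (385,395). Lower the shaker.

To row units: -16.4 cm is -0.328, -16 cm is -0.32.

Request:
apply_moves --steps '[[0, [0.002, 0.002, -0.06], [0, 0, 0]], [0, [0.002, 0.002, -0.12], [0, 0, 0]], [0, [0.002, 0.002, -0.18], [0, 0, 0]], [0, [0.002, 0.002, -0.23], [0, 0, 0]], [0, [0.002, 0.002, -0.27], [0, 0, 0]], [0, [0.002, 0.002, -0.3], [0, 0, 0]], [0, [0.002, 0.002, -0.32], [0, 0, 0]], [0, [0.002, 0.002, -0.328], [0, 0, 0]], [0, [0.002, 0.002, -0.328], [0, 0, 0]], [0, [0.002, 0.002, -0.328], [0, 0, 0]]]'

```text
time: 22.58
eef_pos: [0.4888, 0.1269, 0.0772]
orientation: [2.022, 2.404, 0.001]
ft_force: [-0.4, -0.6, -0.6]
finger_gap: 0.0372
finger_force: 34.9
```

```bash
python3 st.py .4885,.1263,.0731,9.8
```

```text
t 22.58 pos [0.4888 0.1269 0.0772] Yang 9.85 down [ 0.001  0.    -1.   ] gap 0.0372 F [-0.4 -0.6 -0.6] 34.93607678596163 q [ 0.14  0.57 -0.67  2.01  0.53  0.74 -0.69]
.4885,.1263,.0731,9.8 shift cm [-0.03 -0.06 -0.41] turn -0.0
```

To row units: -0.4 cm is -0.008, -0.3 cm is -0.006.

Request:
apply_moves --steps '[[0, [0, 0, -0.003], [0, 0, 0]], [0, [0, 0, -0.006], [0, 0, 0]], [0, [0, 0, -0.008], [0, 0, 0]], [0, [0, 0, -0.008], [0, 0, 0]], [0, [0, 0, -0.008], [0, 0, 0]]]'

```text
time: 23.0
eef_pos: [0.4893, 0.1265, 0.0742]
orientation: [2.023, 2.401, 0.002]
ft_force: [-3.3, -1.4, 14.8]
finger_gap: 0.0376
finger_force: 37.4
```

Contact with the pocket floor. Release, retreat and check.

To row units: 20 cm is 0.4, 17 cm is 0.34.

Request:
apply_moves --steps '[[8.5, [0, 0, 0.002], [0, 0, 0]], [8.5, [0, 0, 0.002], [0, 0, 0]], [8.5, [0, 0, 0.002], [0, 0, 0]], [8.5, [0, 0, 0.002], [0, 0, 0]], [8.5, [0, 0, 0.04], [0, 0, 0]], [8.5, [0, 0, 0.1], [0, 0, 0]], [8.5, [0, 0, 0.18], [0, 0, 0]], [8.5, [0, 0, 0.26], [0, 0, 0]], [8.5, [0, 0, 0.34], [0, 0, 0]], [8.5, [0, 0, 0.4], [0, 0, 0]]]'

```text
time: 23.83
eef_pos: [0.4887, 0.1267, 0.2757]
orientation: [2.022, 2.403, 0.003]
ft_force: [0.3, -0.4, -1.3]
finger_gap: 0.0852
finger_force: 0.0
```

To row units: -12 cm is -0.24, -3 cm is -0.06.

Request:
apply_moves --steps '[[8.5, [-0.24, -0.06, 0.06], [0, 0, 0]], [8.5, [-0.24, -0.06, 0.06], [0, 0, 0]], [8.5, [-0.24, -0.06, 0.06], [0, 0, 0]], [8.5, [-0.24, -0.06, 0.06], [0, 0, 0]], [8.5, [-0.24, -0.06, 0.06], [0, 0, 0]], [8.5, [-0.24, -0.06, 0.06], [0, 0, 0]], [8.5, [-0.24, -0.06, 0.06], [0, 0, 0]], [8.5, [-0.24, -0.06, 0.06], [0, 0, 0]], [8.5, [-0.24, -0.06, 0.06], [0, 0, 0]], [8.5, [-0.24, -0.06, 0.06], [0, 0, 0]]]'

```text
time: 24.67
eef_pos: [0.3689, 0.0965, 0.3021]
orientation: [-2.022, -2.402, -0.0]
ft_force: [0.1, 0.7, 0.0]
finger_gap: 0.085
finger_force: 0.0
```

```bash
python3 st.py; python3 - <<'E'
from h import *
for n in('scene','wrist'):
  f=grab(n);P=cloud(f)
  if n=='scene': cv2.imwrite('pics/s7.png',cv2.resize(f['color'][60:300,130:450,::-1],None,fx=2.4,fy=2.4))
  for k,c,hs in(('carton',(.507,.021),((.115,.14),(.145,.17))),('jar',(.4705,.2315),((.09,.106),(.108,.13))),('shaker',(.4885,.1263),((.085,.115),))):
   for lo,hi in hs:
    d=np.hypot(P[...,0]-c[0],P[...,1]-c[1]);q=P[(d<.05)&(P[...,2]>lo)&(P[...,2]<hi)];print(n,k,len(q),q[:,2].max() if len(q) else 0,np.round(cv2.minAreaRect(q[:,:2].astype(np.float32))[0],4))
E
```

```text
t 24.67 pos [0.3689 0.0965 0.3021] Yang 9.84 down [-0.001  0.001 -1.   ] gap 0.085 F [0.1 0.7 0. ] 0.0 q [ 0.49  0.06 -0.9   1.98  0.05  1.12 -0.25]
scene carton 511 0.13972720231222935 [0.5072 0.0199]
scene carton 133 0.1618066890591237 [0.5077 0.0204]
scene jar 659 0.1055326593331839 [0.4696 0.2308]
scene jar 54 0.12185472369986583 [0.4699 0.2318]
scene shaker 173 0.10394497532303981 [0.4924 0.1273]
wrist carton 1335 0.139966048664814 [0.5063 0.0207]
wrist carton 190 0.1607776917004347 [0.5039 0.035 ]
wrist jar 4430 0.10396437092802285 [0.4692 0.2307]
wrist jar 385 0.12216610686561252 [0.469  0.2305]
wrist shaker 777 0.10379152869704811 [0.4886 0.1261]
```

View pics/s7.png

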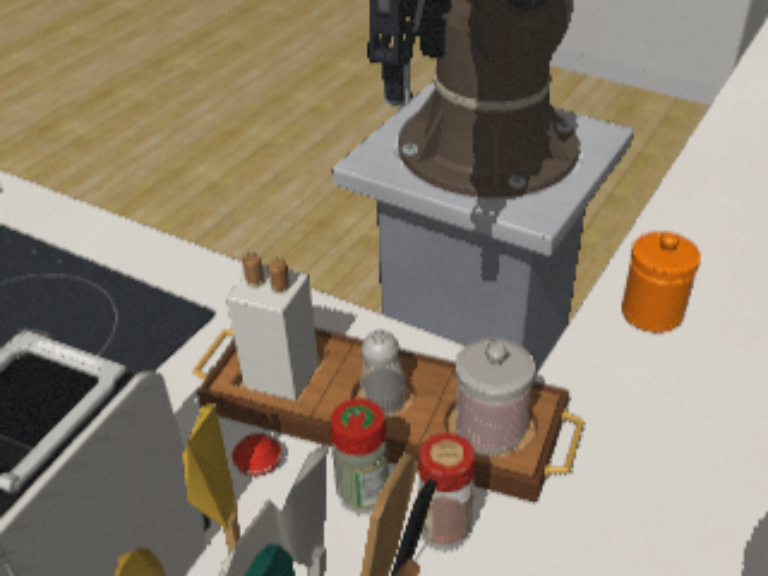

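The carton (270,335), shaker (382,370) and jar (495,400) all stand upright in their pockets. They are within about 2 mm of the pocket centres and at floor height, and the gripper is clear.

```bash
python3 -c "
from workcell import job
print(job.hand_in())"
```

```text
the job is handed in; nothing more can be done
None
```

The job is handed in: the carton, jar and shaker each stand upright on the floor of their own pocket, within about 2 mm of centre by the last camera check; the arm is clear, about 25 s were used, and no verdict came back.

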